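# Click a stick battery pack into its charger

## Task

Put the small stick battery on charge: lift it off the bench and push it stem first down into the rectangular well of the charger, past the sprung ball, until it clicks and stays held at the bottom of the well, then let go. Push gently: feel for the click and the bottom and stop there, never ram it. Leave the other things on the bench where they are.

Things in the scene. Friction and masses are not known exactly. Their poses are not given: they have to be found in the camera images.
- pack: Small stick battery, black, 0.15 to 0.3 kg, 100 mm tall, standing on its foot. Origin: centre of the foot's underside; z up. A stem 36 mm (x) by 30 mm (y), 66 mm long, carries a wider head. Each y face of the stem has a lead-in slope on its lowest 10 mm (the foot is 21 mm wide in y) and a cross groove 4.5 mm deep, 26 to 38 mm above the foot.
- head (a point): Centre of the top of the stick battery's head, 100 mm above its foot, axes as the battery's. The head is 48 mm (x) by 42 mm (y) by 34 mm tall (66 to 100 mm above the foot). Fingertips no lower than 68 mm above the foot stay clear of the charger. The battery goes in either way round (a half turn is the same).
- charger: Charger: grey plastic block 100 mm (x) by 84 mm (y) by 76 mm tall, screwed to the bench, with one rectangular well in its top and a black lamp strip. Origin: centre of its underside; z up. (The wooden block of like size with round holes and drill bits is a bit stand.) Battery and charger stand 40 N between them in all (side loads included): keep the push at the bottom under about 15 N.
- mouth (a point): Centre of the well's mouth, level with the charger's top, axes as the charger's. Well 38 mm (x) by 32 mm (y): 1 mm play each side of the stem; 4 mm chamfer at the mouth. Its hard bottom differs in depth on each charger, 40 to 62 mm below the mouth, not measurable from outside (a home battery leaves 4 to 26 mm under its head). Sprung pins there push a battery that has not clicked back up with 4 to 5 N over the last 6 mm.
- catch (a joint): 12 mm sprung steel ball in the well's +y wall, 31 mm above the bottom. 0 = fully out, in m as it is pushed back: about 0.003 on the flat of the stem, under 0.0014 once in the groove. Pushing down takes some 5 to 13 N as the ball rides up the slope; the push drops as the ball snaps into the groove, 1 to 3 mm above the bottom, then rises steeply.
- big_pack: A large block-shaped battery pack with rails on top, 100 by 72 by 60 mm, loose; a bystander. Origin: about its middle, underneath.
- wide_tape: Roll of wide tape, 100 mm across, 48 mm tall, lying flat, loose; a bystander. Origin: on its axis, underneath.
- small_tape: Roll of narrow tape, 70 mm across, 19 mm tall, lying flat, loose; a bystander. Origin: on its axis, underneath.
- calculator: Pocket calculator, 75 by 135 by 10 mm, loose; a bystander. Origin: about its middle, underneath.
- screwdriver: Screwdriver lying on the bench, loose; a bystander. Origin: about its middle, underneath.
- bracket: Aluminium angle, 40 by 140 by 40 mm, loose; a bystander. Origin: about its middle, underneath.
Things that resemble listed ones, but are neither listed nor needed, are in the scene too. Leave any green or pink look-alike of the pack alone.

How it is judged:
On the way, in this order (a step that is already met when the one before it is completed fails the run):
1. the pack is lifted clear of the bench (height (world z) of pack above 0.05 m), for 0.1 s.
2. the stem has entered the well, upright (z of pack in the frame of mouth below -0.006 m and horizontal distance between pack and mouth below 0.005 m and angle between pack's own z axis and vertical below 0.15 rad), for 0.1 s.
3. the stem is pushing the sprung ball back (value of joint catch above 0.0017 m and z of pack in the frame of mouth below -0.006 m), for 0.05 s.
At the end, for the whole second after the job is handed in: The pack stands upright (within 0.06 rad) in the charger's well, its foot at least 38 mm below the mouth and within 4 mm of the well's centre line, the sprung ball snapped into its groove (pushed back less than 1.4 mm), at rest and let go (z of pack in the frame of mouth below -0.038 m and horizontal distance between pack and mouth below 0.004 m and angle between pack's own z axis and vertical below 0.06 rad and value of joint catch below 0.0014 m and linear speed of pack below 0.02 m/s); the robot touches nothing.
It fails at once if the pack is forced against the charger with more than 40 N (contact force between pack and charger above 40 N).
It fails at once if a bystander is pushed more than 25 mm (distance of any of big_pack, wide_tape, small_tape, calculator, screwdriver, bracket from where it was at the start of the episode above 0.025 m).
It also fails if it takes over 72 s, if anything falls off the work surface, if the arm or the gripper's body presses on something with over 40 N, if the wrist force passes 120 N, or if a joint passes its speed limit or range.

## Robot

A 7-joint arm with a two-finger parallel gripper is mounted at the origin on the work surface. World frame = base frame: x ahead of the robot, y to its left, z up, the work surface at z = 0. Lengths are in m, angles in rad, forces in N, time in s.
With the tool pointing down it reaches from about 0.425 to 0.825 m from the base axis. Payload 3.6 kg.
Tool frame: the origin (TCP) lies at the very end of the fingers, on their centre line; the grasp point (between the pads) lies arm.tcp_to_grasp behind it (arm.tcp_to_grasp is the distance from the TCP to the grasp point, in m); x points along the fingers, y is the direction in which the jaws open and shut, and the axes are right-handed (so a half turn about x gives the same grasp; the last joint's range is limited). The gripper opens to 93 mm and grips with 3 to 60 N. Pads are 15 mm wide; open, the fingers measure 128 mm over their backs; the gripper's body (75 mm by 188 mm) begins 65 mm behind the grasp point.
Start: joints at [-1.143, 0.615, -0.013, 1.423, 0.008, 1.103, -0.04], TCP at [0.285, 0.584, 0.219] pointing down, gripper open.
Joint ranges: [-3.12, 3.12], [-0.3, 2.06], [-1.34, 1.32], [0.26, 2.42], [-1.36, 4.5], [0.01, 1.98], [-2.84, 2.84]. Speed limits (rad/s): [2.79, 2.79, 3.14, 3.14, 3.14, 3.14, 3.14].

## Interface

Orientations are given as a unit quaternion [x, y, z, w].
In Python, from bench import arm gives the robot as it stands. The module is installed in compiled form; this text tells all that it offers.
- The arm moves only by the tool servo_tool, never from a script. Its argument "increments" is a list of rows, each a list of 2 entries, a list of its own where there are three numbers: the shift along the tool's x, y, z in cm, then the turn, a rotation vector about the tool's x, y, z in rad. In form: [[[tx, ty, tz], [ax, ay, az]], ...]. A call has 1 to 8 rows; each row shifts and turns the commanded pose from where the row before left it, along the tool's axes as they then stand; what a row does not reach is not made up. A row lasts 1/12 s, in which the tool goes at most 41.7 mm and 7.16 degrees, less where a joint would pass 70% of its speed; a pose out of reach is approached as far as the arm can. A call with a gripper value outside its range is refused whole. "jaw" is the closure, from -1 (fully open) to 1 (shut), set as the call begins (left out, the last holds). The fingers move at their own pace and stop on an object; "squeeze" is the grip in N (left out, the last holds). Time passes only in rows, so rows that do not move let the fingers close. It gives the time, the measured TCP pose, the force and the opening at its end, in the units of the state.
- arm.observe(): the state, without advancing time (a new reading comes with each control period).
- arm.camera(name): name is "side" or "top" or "wrist"; returns a dict with "color" (384x512x3 uint8, blue, green, red), "fov_y" (degrees; the focal length in pixels is half the picture's height over the tangent of half this angle, whatever the lens; pixels are square), "cx", "cy" (the principal point, pixels), "R" (3x3) and "t" (3): a world point X has camera coordinates R X + t. Camera axes: x right, y down, z forward; pixel columns grow to the right and rows downward; lengths in m; the calibration is good to about 2 mm. The wrist camera is an equidistant fisheye: a pixel r from the principal point sees the ray r / f radians off the axis. A picture is of the moment at which its call begins. There is no depth.
- arm.hand_in(): hands the job in, once; it reports no verdict.
The state is a dict: "time_s": time; "joints": joint angles; "joint_vel": joint speeds; "joint_torque": joint torques, N m; "eef_pos": TCP position; "ee_rot": TCP orientation; "ft_force": force on the tool from outside, world axes, zero at the start; "wrist_torque": the same for the moment, N m; "width": finger opening in m.
Only numpy, scipy, OpenCV 4.12 (cv2) and the standard library are available. Lean on these libraries where they do the work, as an engineer would, in place of code of your own. Each camera call takes 0.05 s, during which the arm holds its last target.

## Working session

There is one attempt and no reset: what is moved stays moved. The work goes in short steps, Python scripts to look and compute and a tool call to move; the robot and the scene stay as the last step left them, time stands still between calls to the robot, and variables do not carry over. Pictures are saved under pics/ and viewed, and the job is handed in when it is done.

Besides the shell and the picture viewer there is one more tool, called after "Emit:" as name(argument=value, ...), one argument or row to a line, values as JSON. servo_tool: Moves the arm, as the interface text tells. Its arguments: {"type":"object","properties":{"increments":{"type":"array","items":{"type":"array"}},"jaw":{"type":"number"},"squeeze":{"type":"number"}},"required":["increments"]}

```bash
mkdir -p pics
cat > h.py <<'E'
import numpy as np, cv2
from bench import arm
def snap(n,f):
    c=arm.camera(n); cv2.imwrite('pics/'+f,c['color']); np.savez('pics/'+f[:-4]+'.npz',**c); return c
def load(f):
    return dict(np.load('pics/'+f+'.npz'))
def ray(c,u,v):
    H=c['color'].shape[0]; f=H/2/np.tan(np.radians(float(c['fov_y']))/2)
    d=np.array([(u-c['cx'])/f,(v-c['cy'])/f,1.]); R=c['R']
    return -R.T@c['t'], R.T@(d/np.linalg.norm(d))
def rayw(c,u,v):
    H=c['color'].shape[0]; f=H/2/np.tan(np.radians(float(c['fov_y']))/2)
    x,y=u-c['cx'],v-c['cy']; r=np.hypot(x,y)+1e-9; th=r/f
    d=np.array([np.sin(th)*x/r,np.sin(th)*y/r,np.cos(th)]); R=c['R']
    return -R.T@c['t'], R.T@d
def onz(c,u,v,z,w=False):
    o,d=(rayw if w else ray)(c,u,v); return o+d*(z-o[2])/d[2]
def proj(c,X):
    H=c['color'].shape[0]; f=H/2/np.tan(np.radians(float(c['fov_y']))/2)
    p=c['R']@X+c['t']; return np.array([c['cx']+f*p[0]/p[2],c['cy']+f*p[1]/p[2]])
E
python3 - <<'E'
from h import *
for n in('side','top','wrist'):
    c=snap(n,n+'0.png'); print(n,c['fov_y'],c['cx'],c['cy'],-c['R'].T@c['t'],c['R'][2])
print(arm.observe(), arm.tcp_to_grasp)
E
```

```text
side 45.807358691027986 252.6307084288087 191.49318132837217 [-0.06603641 -0.81738141  0.82881383] [ 0.4989934   0.6337271  -0.59109691]
top 57.08479147133527 261.88078276235365 195.12578142068386 [ 0.49468058 -0.03855198  1.10351069] [ 0.04596609  0.02226818 -0.99869477]
wrist 65.70646984690485 255.4599093954398 191.78019964794842 [0.21353552 0.61760615 0.38438228] [ 0.25376841 -0.12690084 -0.95890446]
{'time_s': 0.15, 'joints': array([-1.14351169,  0.61569706, -0.01261676,  1.42449642,  0.00809335,
        1.10341492, -0.04040697]), 'joint_vel': array([-0.00121573, -0.00298311, -0.00231778, -0.00376011,  0.00213907,
        0.00085863,  0.00172801]), 'joint_torque': array([ 4.62636035e-04, -4.59348643e+01,  2.09402433e-01, -1.65943515e+01,
       -6.10571913e-02,  1.81407802e-02,  1.57686832e-04]), 'eef_pos': array([0.2846634 , 0.58368692, 0.2177587 ]), 'ee_rot': array([ 0.15836729,  0.6891402 , -0.15972355,  0.68883523]), 'ft_force': array([-0.74676571, -0.11304277,  0.54298523]), 'wrist_torque': array([-0.0010043 ,  0.02127838, -0.02874695]), 'width': 0.09323721186486968} 0.0188
```

View pics/top0.png

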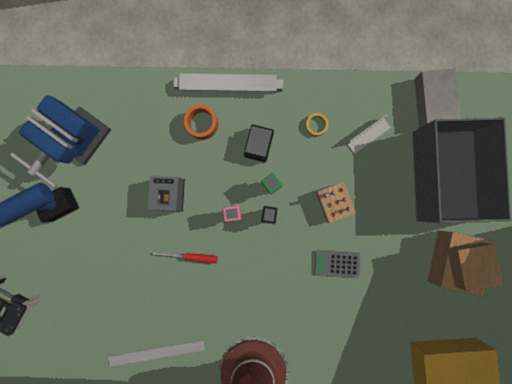

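View pics/side0.png

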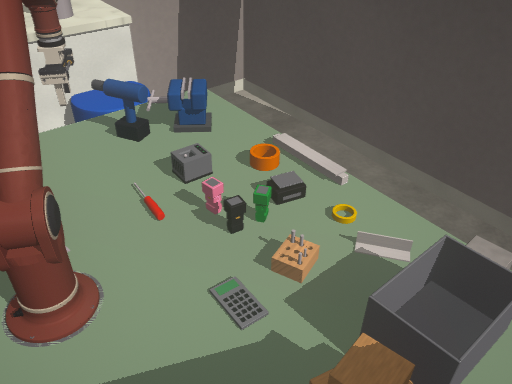

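View pics/wrist0.png

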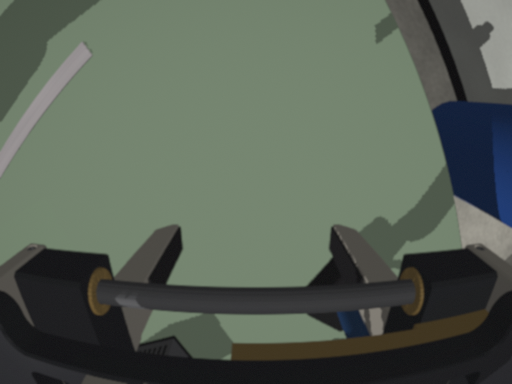

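Run:
```python
import cv2,numpy as np
a=cv2.imread('pics/top0.png')
b=cv2.resize(a[165:245,130:300],None,fx=4.5,fy=4.5,interpolation=cv2.INTER_CUBIC)
b=np.clip(b*1.6,0,255).astype(np.uint8);cv2.imwrite('pics/topz.png',b)
a=cv2.imread('pics/side0.png')
b=cv2.resize(a[135:240,160:320],None,fx=4.5,fy=4.5,interpolation=cv2.INTER_CUBIC)
b=np.clip(b*1.6,0,255).astype(np.uint8);cv2.imwrite('pics/sidez.png',b)
```

```text
(no output)
```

View pics/topz.png

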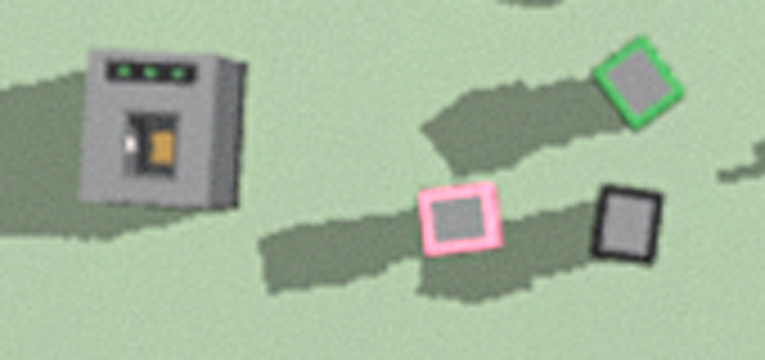

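View pics/sidez.png

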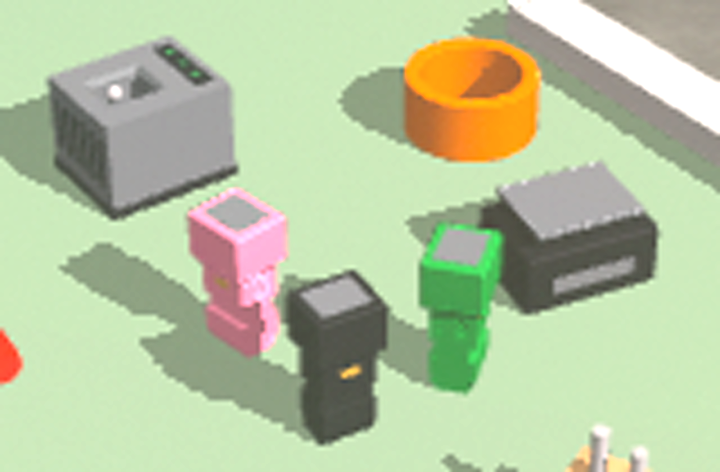

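The top view shows the black pack at about (269,215) and the charger at about (165,194), with its ball on the image-left (+y) wall. Next I'll measure both.

Run:
```python
from h import *
c=load('top0'); s=load('side0'); a=c['color']
def quad(win,z,maskf,up=8,name=None,c=c):
    x0,x1,y0,y1=win; im=cv2.resize(c['color'][y0:y1,x0:x1],None,fx=up,fy=up,interpolation=cv2.INTER_CUBIC)
    m=maskf(im).astype(np.uint8)*255
    cs,_=cv2.findContours(m,cv2.RETR_EXTERNAL,cv2.CHAIN_APPROX_NONE); k=max(cs,key=cv2.contourArea)
    px=(k[:,0]+.5)/up-.5+[x0,y0]
    P=np.array([onz(c,u,v,z)[:2] for u,v in px])*1000
    r=cv2.minAreaRect(P.astype(np.float32)); print(name,np.round(r[0],1),np.round(r[1],1),round(r[2],2))
    cv2.imwrite('pics/m_%s.png'%name,np.hstack([m,cv2.cvtColor(im,cv2.COLOR_BGR2GRAY)]))
    return r
hsv=lambda im:cv2.cvtColor(im,cv2.COLOR_BGR2HSV).astype(int)
print(a[205:225,262:278].astype(int).sum(2)//3)
g=lambda im:hsv(im)[...,1]
# inner grey panel and outer (non-green)
def sat(im):
    i=im.astype(int); return i[...,1]-i[...,2]
print(sat(a)[214,255:285], sat(a)[194,140:195]); print(a[194,140:195].sum(1)//3)
print(a[170:220,160].astype(int).sum(1)//3, sat(a)[170:220,160])
```

```text
[[117 106 101  98 103 109 111 110 115 118 117 115 118 118 119 118]
 [111  83  57  46  53  72  77  77  86  99 103 102 108 108 114 119]
 [103  66  30  36  35  35  34  34  35  43  48  55  72  75  88 103]
 [ 98  55  33  63  70  69  59  56  48  40  36  33  34  33  39  79]
 [ 78  39  42  86  98 100  93  91  87  78  75  72  62  42  30  76]
 [ 56  32  44  84  99 101 100  97  97 100  99 100  86  58  31  87]
 [ 51  27  45  89  98  96  97  96  98  96 100 100  86  54  36  99]
 [ 48  31  58  90  99  99  97  97  95  98  99  97  79  44  39 101]
 [ 46  31  72  94  97  96  97  97  96  98  96  96  73  40  44 101]
 [ 39  32  76  93  96  99  95  96  95  98  98 101  71  34  48 101]
 [ 37  37  84  96  98  97  97  95  96  98  97  95  64  35  70 105]
 [ 27  41  90  98 101  96  98  95  95  97  96  89  59  35  75 109]
 [ 28  43  86  98  99  97  98  98  96  95 100  89  57  31  87 114]
 [ 33  49  86 101  99  96  97  98  97  97  99  88  50  36  99 119]
 [ 28  55  86  95  97  99 100  99 100  97 100  78  42  39  96 116]
 [ 27  51  67  73  77  80  84  88  92  95  97  75  38  44  98 120]
 [ 25  26  31  29  33  41  3
[... 441 characters left out ...]
14 -17  -8   0   3   0   3   0   0  -1
  -2   0  -1   1  -1   1  -1   3  14  16  16  16  14  15  15  16  16  15
  16]
[ 78  76  79  77  78  75  77  79  86  97  95 100  97  98  98  98  97  87
  78  71  54  31  40  54  65  73  76  70  63  78  97  97 100  98  97  98
  93  79  70  68  73  72  59  48  98 118 117 116 114 115 112 116 115 117
 116]
[118 116 116 116 117 113 105  99  80  37  30  26  41  75  98  99 101  98
  95  84  59  38  38  43  54  60  74  78  73  52  53  52  51  59  80  93
  98  98  97  90  78  76  77  76  76  75  96 116 117 116] [15 18 16 15 17 12  6  2 -2 -2 -2 -3  1 -1  0  2  0  1  0  1  2  2  1  3
  1  0 -3 -1 -1 -1  1 -3  2  0  0 -1  1  0 -1  0  3 11  8 10 10  9 12 16
 17 15]
```

Run:
```python
from h import *
c=load('top0')
def quad(win,z,maskf,name,up=8):
    x0,x1,y0,y1=win; im=cv2.resize(c['color'][y0:y1,x0:x1],None,fx=up,fy=up,interpolation=cv2.INTER_LINEAR)
    m=maskf(im.astype(int)).astype(np.uint8)*255
    m=cv2.morphologyEx(m,cv2.MORPH_OPEN,np.ones((9,9)))
    cs,_=cv2.findContours(m,cv2.RETR_EXTERNAL,cv2.CHAIN_APPROX_NONE); k=max(cs,key=cv2.contourArea)
    px=(k[:,0]+.5)/up-.5+[x0,y0]
    P=np.array([onz(c,u,v,z)[:2] for u,v in px])*1000
    r=cv2.minAreaRect(P.astype(np.float32)); print(name,np.round(r[0],1),np.round(r[1],1),round(r[2],2))
    cv2.imwrite('pics/m_%s.png'%name,np.hstack([m,im.mean(2).astype(np.uint8)]))
    return P
L=lambda i:i.sum(2)/3
S=lambda i:i[...,1]-i[...,2]
quad((258,284,200,230),.1,lambda i:(L(i)>66)&(S(i)<6),'packpanel')
quad((256,284,198,230),.1,lambda i:((L(i)<75)|(S(i)<6)),'packall')
quad((140,190,170,218),.076,lambda i:((S(i)<6)&(L(i)>84)),'chargertop')
quad((156,172,188,205),.076,lambda i:(L(i)<84)|(abs(S(i))>8),'well')
```

```text
packpanel [486.4 -37.4] [29.3 35.1] 83.02
packall [486.1 -35.5] [46. 49.] 84.39
chargertop [541.4 276.5] [85.7 99.4] 88.61
well [530.2 273.5] [36.1 45.3] 89.38
```

Run:
```python
import cv2,numpy as np
L=[cv2.imread('pics/m_%s.png'%n) for n in('packpanel','packall','chargertop','well')]
L=[cv2.resize(l,(400,int(l.shape[0]*400/l.shape[1]))) for l in L]
a=np.vstack(L[:2]);b=np.vstack(L[2:]);h=max(len(a),len(b))
p=lambda x:np.pad(x,((0,h-len(x)),(0,0),(0,0)))
o=np.hstack([p(a),p(b)]);print(o.shape);cv2.imwrite('pics/mm.png',o[:600])
```

```text
(458, 800, 3)
```

View pics/mm.png

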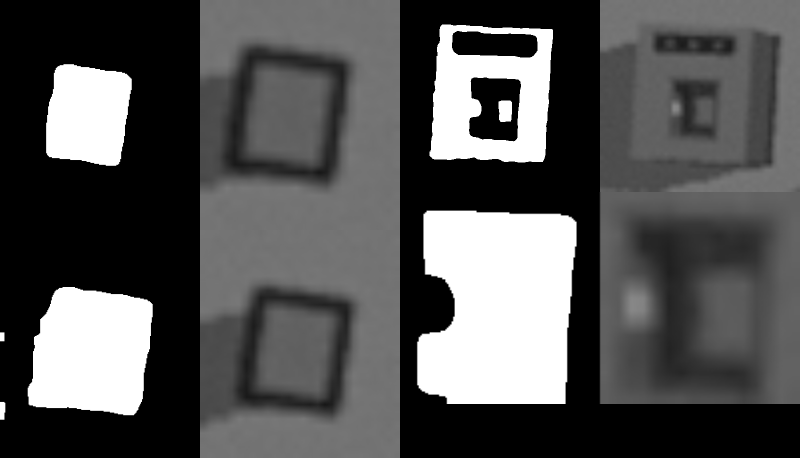

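```bash
cat >> h.py <<'E'
from scipy.spatial.transform import Rotation as Ro
def state():
    s=arm.observe(); R=Ro.from_quat(s['ee_rot']).as_matrix()
    print('t',round(s['time_s'],2),'pos',np.round(s['eef_pos']*1000,1),'x',np.round(R[:,0],3),'y',np.round(R[:,1],3),'w',round(s['width']*1000,1),'F',np.round(s['ft_force'],1),'q',np.round(s['joints'],2)); return s,R
def goal(p,yaw):
    """p mm TCP, yaw deg of tool y axis; prints relative move cm in tool frame and rotvec in tool frame"""
    s,R=state(); y=np.array([np.cos(np.radians(yaw)),np.sin(np.radians(yaw)),0]); x=np.array([0,0,-1.])
    G=np.c_[x,y,np.cross(x,y)]; d=(np.array(p)/1000-s['eef_pos'])
    print('tool shift cm',np.round(R.T@d*100,2),'in goal frame',np.round(G.T@d*100,2),'rotvec',np.round(Ro.from_matrix(R.T@G).as_rotvec(),4))
E
python3 - <<'E'
from h import *
goal([486,-37,200],83); goal([486,-37,200],-97)
E
```

```text
t 0.15 pos [284.7 583.7 217.8] x [-0.001 -0.002 -1.   ] y [ 0.438  0.899 -0.002] w 93.2 F [-0.7 -0.1  0.5] q [-1.14  0.62 -0.01  1.42  0.01  1.1  -0.04]
tool shift cm [  1.87 -46.96  45.3 ] in goal frame [  1.78 -59.15  27.55] rotvec [-3.316e-01 -3.000e-04  1.900e-03]
t 0.15 pos [284.7 583.7 217.8] x [-0.001 -0.002 -1.   ] y [ 0.438  0.899 -0.002] w 93.2 F [-0.7 -0.1  0.5] q [-1.14  0.62 -0.01  1.42  0.01  1.1  -0.04]
tool shift cm [  1.87 -46.96  45.3 ] in goal frame [  1.78  59.15 -27.55] rotvec [2.81e+00 2.80e-03 4.00e-04]
```

Emit:
servo_tool(
  increments=[
    [[0,-2.2,2.1],[0,0,0]],
    [[0,-2.2,2.1],[0,0,0]],
    [[0,-2.2,2.1],[0,0,0]],
    [[0,-2.2,2.1],[0,0,0]],
    [[0,-2.2,2.1],[0,0,0]],
    [[0,-2.2,2.1],[0,0,0]],
    [[0,-2.2,2.1],[0,0,0]],
    [[0,-2.2,2.1],[0,0,0]],
  ],
  jaw=-0.5,
)

```text
time_s: 0.82
eef_pos: [0.3589, 0.3508, 0.2185]
ee_rot: [0.159, 0.689, -0.159, 0.689]
ft_force: [0.2, -0.4, 0.0]
width: 0.0696
```

Emit:
servo_tool(
  increments=[
    [[0,-2.2,2.1],[-0.04,0,0]],
    [[0,-2.2,2.1],[-0.04,0,0]],
    [[0,-2.2,2.1],[-0.04,0,0]],
    [[0,-2.2,2.1],[-0.04,0,0]],
    [[0,-2.2,2.1],[-0.04,0,0]],
    [[0,-2.2,2.1],[-0.04,0,0]],
    [[0,-2.2,2.1],[-0.04,0,0]],
    [[0,-2.2,2.1],[-0.04,0,0]],
  ],
)

```text
time_s: 1.48
eef_pos: [0.464, 0.1325, 0.2186]
ee_rot: [0.046, 0.706, -0.047, 0.705]
ft_force: [-0.5, 0.8, -0.2]
width: 0.0696
```

Run:
```python
from h import *
goal([486,-37,200],83)
snap('wrist','wrist1.png')
```

```text
t 1.48 pos [464.  132.5 218.6] x [-0.001 -0.    -1.   ] y [ 0.131  0.991 -0.   ] w 69.6 F [-0.5  0.8 -0.2] q [-0.31  0.36 -0.02  1.89  0.01  0.89  1.11]
tool shift cm [  1.87 -16.51   4.41] in goal frame [  1.86 -16.55   4.25] rotvec [-0.0097 -0.0005  0.0002]
```

View pics/wrist1.png

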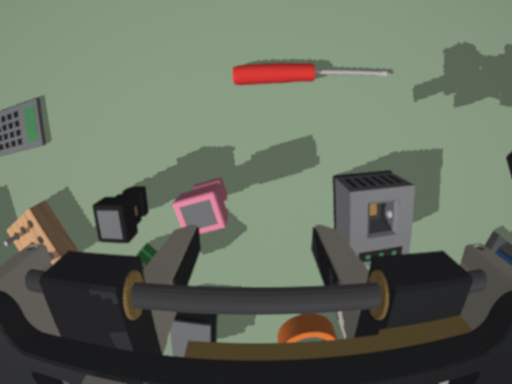

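Run:
```python
from h import *
c=load('wrist1')
im=c['color']; b=cv2.resize(im[165:265,325:420],None,fx=6,fy=6,interpolation=cv2.INTER_CUBIC);cv2.imwrite('pics/wz.png',np.clip(b*1.8,0,255).astype(np.uint8))
L=im.astype(int).sum(2)/3
m=((L>75)&(im[...,1].astype(int)-im[...,2]<6)).astype(np.uint8); m[:, :90]=0; m[:,145:]=0;m[:190]=0;m[250:]=0
cs,_=cv2.findContours(m,cv2.RETR_EXTERNAL,cv2.CHAIN_APPROX_NONE);k=max(cs,key=cv2.contourArea)
P=np.array([onz(c,u,v,.1,True)[:2]*1000 for u,v in k[:,0]]).astype(np.float32); print(cv2.minAreaRect(P))
```

```text
((485.41357421875, -39.452056884765625), (29.308256149291992, 34.850006103515625), 83.6423110961914)
```

View pics/wz.png

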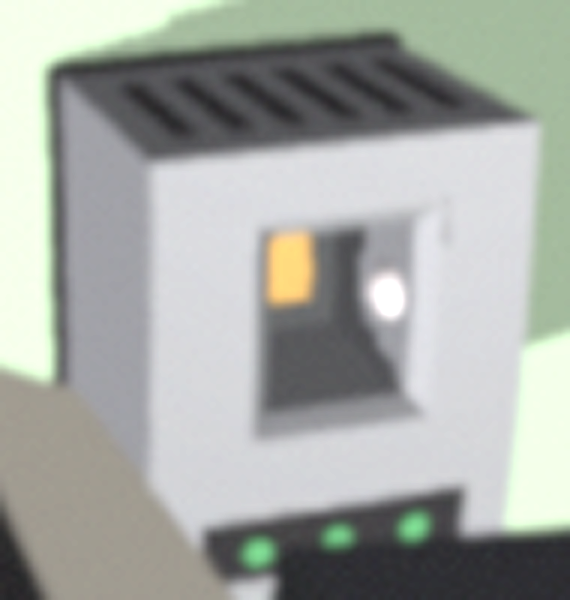

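Run:
```python
from h import *
c=load('wrist1')
for n,(u,v) in dict(chTL=(148,158),chTR=(537,122),wTL=(262,228),wBL=(255,438),wTR=(449,203),wBR=(425,412)).items():
    print(n,np.round(onz(c,325+(u+.5)/6-.5,165+(v+.5)/6-.5,.076,True)[:2]*1000,1))
c=load('top0'); x0,y0=150,180
im=c['color'][y0:215,x0:182]; b=cv2.resize(im,None,fx=16,fy=16,interpolation=cv2.INTER_CUBIC);cv2.imwrite('pics/tz.png',np.clip(b*2.,0,255).astype(np.uint8))
```

```text
chTL [488.8 234. ]
chTR [492.3 318.2]
wTL [505.9 256.9]
wBL [550.7 255.6]
wTR [506.5 297.9]
wBR [551.7 294.2]
```

View pics/tz.png

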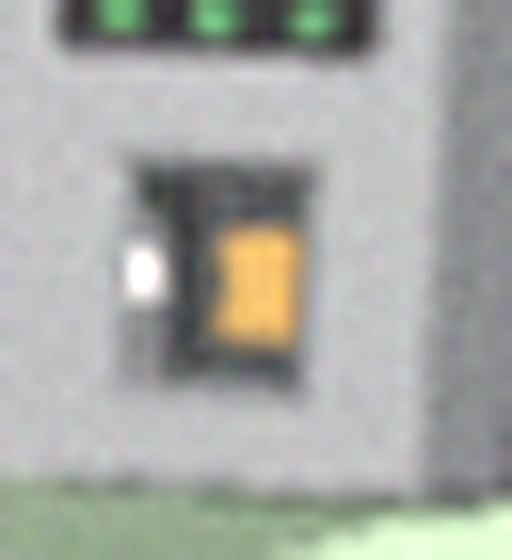

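Emit:
servo_tool(
  increments=[
    [[0,-2.1,0.5],[-0.002,0,0]],
    [[0,-2.1,0.5],[-0.002,0,0]],
    [[0,-2.1,0.5],[-0.002,0,0]],
    [[0,-2.1,0.5],[-0.002,0,0]],
    [[0,-2.1,0.5],[-0.002,0,0]],
    [[0,-2.1,0.5],[-0.002,0,0]],
    [[0,-2.1,0.5],[-0.002,0,0]],
    [[0,-2.1,0.5],[-0.002,0,0]],
  ],
)

```text
time_s: 2.2
eef_pos: [0.482, -0.0385, 0.2185]
ee_rot: [0.042, 0.706, -0.042, 0.706]
ft_force: [-0.5, 0.3, 0.1]
width: 0.0697
```

Run:
```python
from h import *
goal([486,-38.2,120],83.3)
snap('wrist','wrist2.png')
```

```text
t 2.2 pos [482.  -38.5 218.5] x [-0.001  0.    -1.   ] y [ 0.118  0.993 -0.   ] w 69.7 F [-0.5  0.3  0.1] q [ 0.02  0.36  0.03  1.89 -0.01  0.89  1.5 ]
tool shift cm [9.85 0.08 0.4 ] in goal frame [9.85 0.08 0.39] rotvec [-0.0008 -0.0005  0.    ]
```

View pics/wrist2.png

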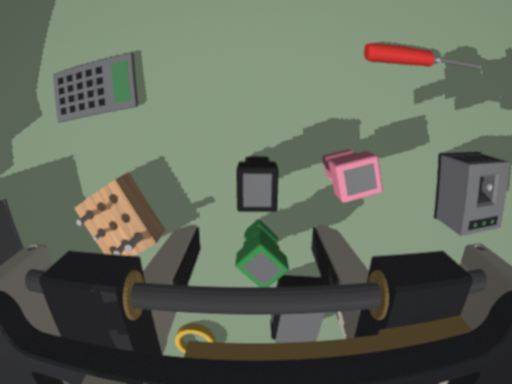

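Run:
```python
from h import *
c=load('wrist2'); im=c['color']
L=im.astype(int).sum(2)/3
m=((L>75)&(im[...,1].astype(int)-im[...,2]<6)).astype(np.uint8); m[:, :236]=0; m[:,280:]=0;m[:160]=0;m[213:]=0
cs,_=cv2.findContours(m,cv2.RETR_EXTERNAL,cv2.CHAIN_APPROX_NONE);k=max(cs,key=cv2.contourArea)
P=np.array([onz(c,u,v,.1,True)[:2]*1000 for u,v in k[:,0]]).astype(np.float32); print(cv2.minAreaRect(P))
t=load('top0'); print(onz(t,150+219/16-.5,180+273/16-.5,.076))
# finger tip projected?
```

```text
((485.08099365234375, -38.50106430053711), (28.412141799926758, 34.33367156982422), 83.24739837646484)
[0.53102217 0.27355671 0.076     ]
```

Emit:
servo_tool(
  increments=[
    [[2.0,0.01,0.09],[0,0,0]],
    [[2.0,0.01,0.09],[0,0,0]],
    [[2.0,0.01,0.09],[0,0,0]],
    [[2.0,0.01,0.09],[0,0,0]],
    [[2.0,0,0],[0,0,0]],
    [[2.0,0,0],[0,0,0]],
    [[2.0,0,0],[0,0,0]],
    [[0.6,0,0],[0,0,0]],
  ],
)

```text
time_s: 2.92
eef_pos: [0.484, -0.0371, 0.0702]
ee_rot: [0.042, 0.708, -0.042, 0.704]
ft_force: [-1.0, -0.0, 0.6]
width: 0.0697
```

Run:
```python
from h import *
goal([485.6,-38.2,72],83.3)
snap('wrist','wrist3.png'); snap('side','side3.png')
```

```text
t 2.92 pos [484.  -37.1  70.2] x [-0.005  0.    -1.   ] y [ 0.117  0.993 -0.   ] w 69.7 F [-1.  -0.   0.6] q [ 0.02  0.59  0.02  2.04 -0.02  0.51  1.5 ]
tool shift cm [-0.18 -0.09  0.17] in goal frame [-0.18 -0.09  0.17] rotvec [-0.0006 -0.0052  0.0002]
```

View pics/wrist3.png

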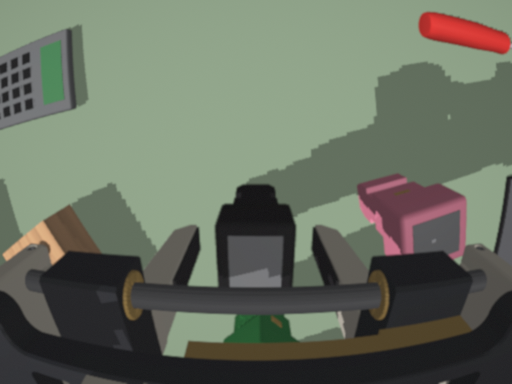

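View pics/side3.png

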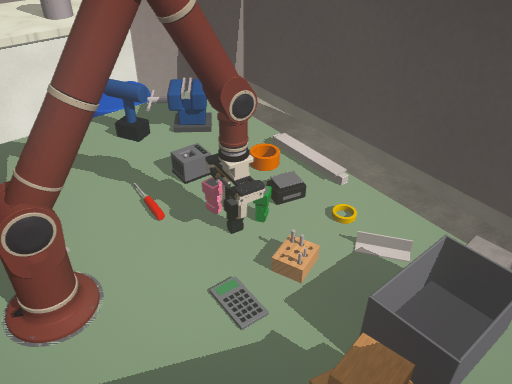

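Emit:
servo_tool(
  increments=[
    [[-0.1,-0.1,0.17],[0,-0.002,0]],
    [[0,0,0],[0,0,0]],
    [[0,0,0],[0,0,0]],
  ],
)

```text
time_s: 3.27
eef_pos: [0.4885, -0.039, 0.0749]
ee_rot: [0.042, 0.704, -0.042, 0.708]
ft_force: [0.8, 0.9, 0.3]
width: 0.0696
```

Emit:
servo_tool(
  increments=[
    [[0,0,0],[0,0,0]],
    [[0,0,0],[0,0,0]],
    [[0,0,0],[0,0,0]],
    [[0,0,0],[0,0,0]],
    [[0,0,0],[0,0,0]],
    [[0,0,0],[0,0,0]],
    [[0,0,0],[0,0,0]],
    [[0,0,0],[0,0,0]],
  ],
  jaw=1,
  squeeze=35,
)

```text
time_s: 3.93
eef_pos: [0.4875, -0.0388, 0.0737]
ee_rot: [0.042, 0.705, -0.042, 0.707]
ft_force: [0.4, -0.2, 0.8]
width: 0.0421
```

Run:
```python
from h import *
goal([485.6,-38.2,72],83.3)
```

```text
t 3.93 pos [487.5 -38.8  73.7] x [ 0.002 -0.    -1.   ] y [0.117 0.993 0.   ] w 42.1 F [ 0.4 -0.2  0.8] q [ 0.02  0.58  0.02  2.04 -0.02  0.52  1.51]
tool shift cm [ 0.17  0.04 -0.2 ] in goal frame [ 0.17  0.04 -0.2 ] rotvec [-0.0007  0.0021 -0.0001]
```

Emit:
servo_tool(
  increments=[
    [[-0.5,0,0],[0,0,0]],
    [[-1.5,0,0],[0,0,0]],
    [[-2,0,0],[0,0,0]],
    [[-2,0,0],[0,0,0]],
    [[-2,0,0],[0,0,0]],
    [[-2,0,0],[0,0,0]],
    [[-2,0,0],[0,0,0]],
    [[-1,0,0],[0,0,0]],
  ],
)

```text
time_s: 4.6
eef_pos: [0.4875, -0.039, 0.2056]
ee_rot: [0.042, 0.704, -0.042, 0.707]
ft_force: [0.3, 0.4, -2.9]
width: 0.0416
```

Run:
```python
from h import *
goal([531,276,203],88.1)
snap('wrist','wrist4.png'); snap('side','side4.png')
```

```text
t 4.6 pos [487.5 -39.  205.6] x [ 0.004 -0.    -1.   ] y [0.118 0.993 0.   ] w 41.6 F [ 0.3  0.4 -2.9] q [ 0.02  0.38  0.03  1.9  -0.01  0.86  1.5 ]
tool shift cm [ 0.27 31.8   0.61] in goal frame [ 0.26 31.63  3.31] rotvec [-0.0848  0.0041  0.0002]
```

View pics/wrist4.png

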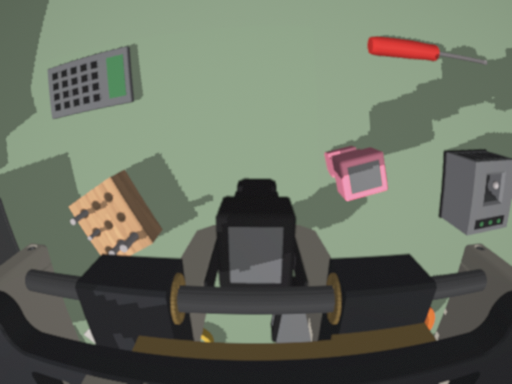

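View pics/side4.png

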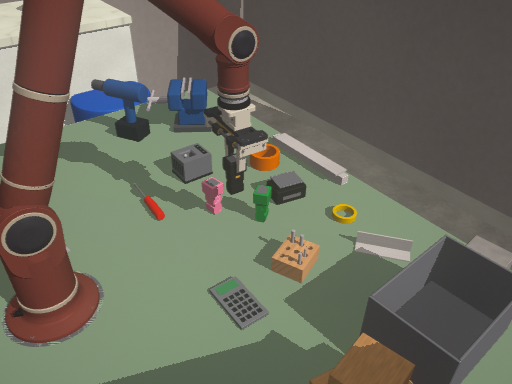

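Emit:
servo_tool(
  increments=[
    [[0,1.5,0],[0,0,0]],
    [[0,2.5,0],[0,0,0]],
    [[0,2.5,0.1],[0,0,0]],
    [[0,2.5,0.1],[0,0,0]],
    [[0,2.5,0.1],[-0.01,0,0]],
    [[0,2.5,0.1],[-0.01,0,0]],
    [[0,2.5,0.1],[-0.01,0,0]],
    [[0,2.5,0.1],[-0.01,0,0]],
  ],
)

```text
time_s: 5.37
eef_pos: [0.5128, 0.15, 0.2019]
ee_rot: [0.027, 0.707, -0.028, 0.706]
ft_force: [1.4, -0.4, -2.3]
width: 0.0418
```

Emit:
servo_tool(
  increments=[
    [[0,2.5,0.3],[-0.01,0,0]],
    [[0,2.5,0.3],[-0.01,0,0]],
    [[0,2.5,0.2],[-0.01,0,0]],
    [[0,2.0,0],[-0.01,0,0]],
    [[0,1.5,0],[-0.005,0,0]],
    [[0,1,0],[0,0,0]],
    [[0,0,0],[0,0,0]],
  ],
)

```text
time_s: 5.95
eef_pos: [0.5277, 0.271, 0.2025]
ee_rot: [0.011, 0.707, -0.01, 0.707]
ft_force: [0.6, 0.7, -3.0]
width: 0.0417
```

Run:
```python
from h import *
goal([531,276,203],88.1)
snap('wrist','wrist5.png'); snap('side','side5.png'); snap('top','top5.png')
```

```text
t 5.95 pos [527.7 271.  202.5] x [-0.     0.001 -1.   ] y [0.029 1.    0.001] w 41.7 F [ 0.6  0.7 -3. ] q [-0.49  0.54 -0.03  1.62  0.02  0.98  1.01]
tool shift cm [-0.05  0.51  0.32] in goal frame [-0.05  0.51  0.32] rotvec [ 0.0038 -0.0003 -0.0005]
```

View pics/wrist5.png

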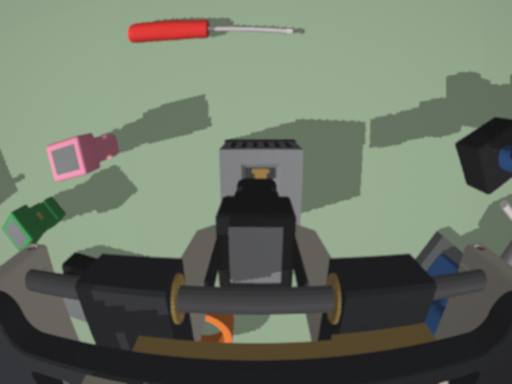

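View pics/side5.png

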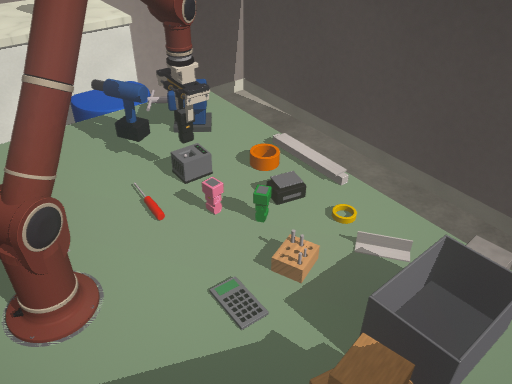

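Emit:
servo_tool(
  increments=[
    [[1,0.2,0.1],[0,0,0]],
    [[1,0.2,0.1],[0,0,0]],
    [[1,0.1,0.1],[0,0,0]],
    [[0.4,0,0],[0,0,0]],
    [[0,0,0],[0,0,0]],
    [[0,0,0],[0,0,0]],
  ],
)

```text
time_s: 6.6
eef_pos: [0.5319, 0.2732, 0.169]
ee_rot: [0.011, 0.707, -0.012, 0.707]
ft_force: [0.5, 0.4, -3.3]
width: 0.0421
```

Run:
```python
from h import *
goal([531,276,168],88.1)
c=snap('wrist','wrist6.png'); s=snap('side','side6.png')
a=cv2.resize(c['color'][120:300,190:330],None,fx=3.3,fy=3.3,interpolation=cv2.INTER_CUBIC)
b=cv2.resize(s['color'][90:190,150:230],None,fx=5.94,fy=5.94,interpolation=cv2.INTER_CUBIC)[:594]
o=np.hstack([a[:594],b])[:,:];o=cv2.resize(o,(800,int(o.shape[0]*800/o.shape[1]))) if o.shape[1]>800 else o
cv2.imwrite('pics/z6.png',np.clip(o*1.8,0,255).astype(np.uint8));print(o.shape)
```

```text
t 6.6 pos [531.9 273.2 169. ] x [ 0.001 -0.001 -1.   ] y [ 0.033  0.999 -0.001] w 42.1 F [ 0.5  0.4 -3.3] q [-0.49  0.58 -0.03  1.64  0.02  0.91  1.01]
tool shift cm [ 0.1   0.28 -0.1 ] in goal frame [ 0.1   0.28 -0.1 ] rotvec [0.0002 0.0009 0.0009]
(507, 800, 3)
```

View pics/z6.png

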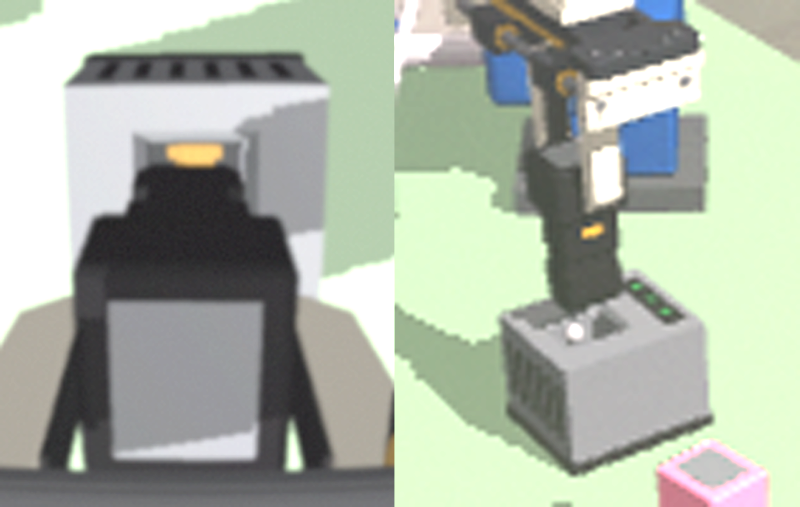

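Run:
```python
from h import *
c=load('wrist6'); b=cv2.resize(c['color'][135:215,205:310],None,fx=7.5,fy=7.5,interpolation=cv2.INTER_CUBIC)
cv2.imwrite('pics/z6b.png',np.clip(b*3.,0,255).astype(np.uint8));print(b.shape)
```

```text
(600, 788, 3)
```

View pics/z6b.png

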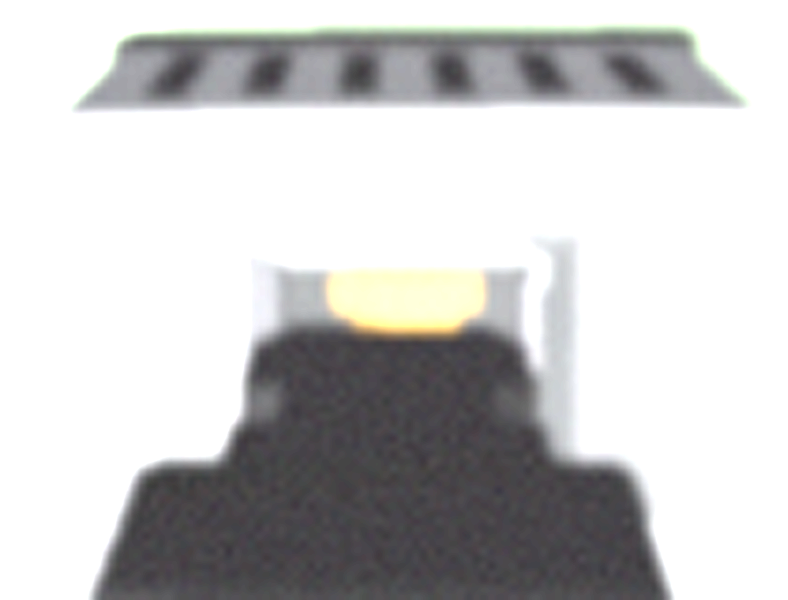

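Run:
```python
from h import *
c=load('wrist6'); g=lambda u,v,z:onz(c,205+(u+.5)/7.5-.5,135+(v+.5)/7.5-.5,z,True)*1000
for n,u,v,z in [('chL',75,108,.076),('chR',747,104,.076),('mL',255,260,.076),('mR',577,243,.076),('footc',395,327,.0953),('fL',279,330,.0953),('fR',513,330,.0953),('slL',248,375,.1053),('slR',535,372,.1053)]:
    print(n,np.round(g(u,v,z),1))
# head panel
im=c['color'].astype(int);L=im.sum(2)/3
u0=190;
m=((L>60)&(im[...,1]-im[...,2]<6)).astype(np.uint8); m[:, :215]=0; m[:,292:]=0;m[:222]=0;m[278:]=0
cs,_=cv2.findContours(m,cv2.RETR_EXTERNAL,cv2.CHAIN_APPROX_NONE);k=max(cs,key=cv2.contourArea);print(cv2.boundingRect(k))
P=np.array([onz(c,u,v,.1953,True)[:2]*1000 for u,v in k[:,0]]).astype(np.float32); print(cv2.minAreaRect(P))
```

```text
chL [488.8 237.1  76. ]
chR [490.9 316.5  76. ]
mL [508.  257.6  76. ]
mR [507.2 296.   76. ]
footc [512.  274.1  95.3]
fL [511.9 261.2  95.3]
fR [512.8 287.2  95.3]
slL [514.3 258.2 105.3]
slR [515.  289.  105.3]
(228, 227, 55, 51)
((528.303955078125, 272.0340881347656), (28.757699966430664, 30.63116455078125), 88.15953063964844)
```

Emit:
servo_tool(
  increments=[
    [[0.4,0.25,0],[0,0,0]],
    [[0.4,0,0],[0,0,0]],
    [[0.4,0,0],[0,0,0]],
    [[0.3,0,0],[0,0,0]],
    [[0,0,0],[0,0,0]],
    [[0,0,0],[0,0,0]],
    [[0,0,0],[0,0,0]],
  ],
)

```text
time_s: 7.28
eef_pos: [0.5323, 0.2759, 0.1547]
ee_rot: [0.012, 0.706, -0.012, 0.708]
ft_force: [-0.0, 0.1, -2.7]
width: 0.0417
```

Run:
```python
from h import *
goal([532,275.7,154],88.1)
c=snap('wrist','wrist7.png'); s=snap('side','side7.png')
a=cv2.resize(c['color'][120:220,200:315],None,fx=4,fy=4,interpolation=cv2.INTER_CUBIC)
b=cv2.resize(s['color'][100:190,160:220],None,fx=4.45,fy=4.45,interpolation=cv2.INTER_CUBIC)[:400]
cv2.imwrite('pics/z7.png',np.clip(np.hstack([a,b])*2.,0,255).astype(np.uint8))
```

```text
t 7.28 pos [532.3 275.9 154.7] x [ 0.002 -0.    -1.   ] y [ 0.033  0.999 -0.   ] w 41.7 F [-0.   0.1 -2.7] q [-0.5   0.6  -0.03  1.66  0.02  0.88  1.  ]
tool shift cm [ 0.07 -0.02 -0.03] in goal frame [ 0.07 -0.02 -0.03] rotvec [0.0003 0.0022 0.0001]
```

View pics/z7.png

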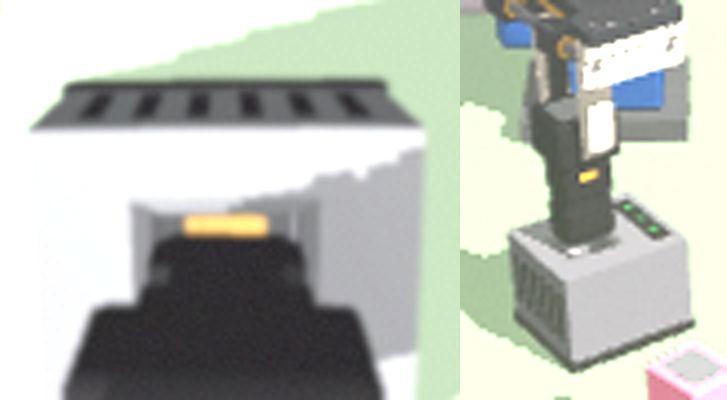

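Aligned: the stem is centred between the chamfers. I'll enter the mouth slowly.

Emit:
servo_tool(
  increments=[
    [[0.2,0,0],[0,0.001,0]],
    [[0.2,0,0],[0,0.001,0]],
    [[0.2,0,0],[0,0,0]],
    [[0.2,0,0],[0,0,0]],
    [[0,0,0],[0,0,0]],
    [[0,0,0],[0,0,0]],
  ],
)

```text
time_s: 7.88
eef_pos: [0.5321, 0.2759, 0.1464]
ee_rot: [0.011, 0.707, -0.012, 0.707]
ft_force: [0.1, 0.5, -3.1]
width: 0.0422
```

Emit:
servo_tool(
  increments=[
    [[0.15,0,0],[0,0,0]],
    [[0.15,0,0],[0,0,0]],
    [[0.1,0,0],[0,0,0]],
    [[0,0,0],[0,0,0]],
  ],
)

```text
time_s: 8.22
eef_pos: [0.5321, 0.2759, 0.1424]
ee_rot: [0.011, 0.707, -0.012, 0.707]
ft_force: [0.7, 0.7, -2.3]
width: 0.0417
```

Run:
```python
from h import *
s,R=state(); print(s['wrist_torque'])
```

```text
t 8.22 pos [532.1 275.9 142.4] x [-0. -0. -1.] y [ 0.033  0.999 -0.001] w 41.7 F [ 0.7  0.7 -2.3] q [-0.5   0.62 -0.03  1.67  0.02  0.86  1.  ]
[ 0.08690866 -0.0181637  -0.02380433]
```

Emit:
servo_tool(
  increments=[
    [[0.1,0,0],[0,0,0]],
    [[0.1,0,0],[0,0,0]],
    [[0.1,0,0],[0,0,0]],
    [[0,0,0],[0,0,0]],
  ],
)

```text
time_s: 8.55
eef_pos: [0.5321, 0.2758, 0.1394]
ee_rot: [0.011, 0.707, -0.012, 0.707]
ft_force: [0.4, 0.4, -2.4]
width: 0.0417
```

Emit:
servo_tool(
  increments=[
    [[0.1,0,0],[0,0,0]],
    [[0.1,0,0],[0,0,0]],
    [[0.1,0,0],[0,0,0]],
    [[0,0,0],[0,0,0]],
  ],
)

```text
time_s: 8.88
eef_pos: [0.5321, 0.2759, 0.1364]
ee_rot: [0.011, 0.707, -0.012, 0.707]
ft_force: [-0.3, -0.7, -3.8]
width: 0.0418
```

Emit:
servo_tool(
  increments=[
    [[0.1,0,0],[0,0,0]],
    [[0.1,0,0],[0,0,0]],
    [[0.1,0,0],[0,0,0]],
    [[0,0,0],[0,0,0]],
  ],
)

```text
time_s: 9.22
eef_pos: [0.5322, 0.2755, 0.1335]
ee_rot: [0.011, 0.707, -0.012, 0.707]
ft_force: [-0.2, -0.9, -3.8]
width: 0.0418
```

Emit:
servo_tool(
  increments=[
    [[0.1,0,0],[0,0,0]],
    [[0.1,0,0],[0,0,0]],
    [[0.1,0,0],[0,0,0]],
    [[0,0,0],[0,0,0]],
  ],
)

```text
time_s: 9.55
eef_pos: [0.5323, 0.275, 0.1309]
ee_rot: [0.011, 0.707, -0.012, 0.707]
ft_force: [-0.0, -2.1, 0.4]
width: 0.0419
```

Emit:
servo_tool(
  increments=[
    [[0.1,0,0],[0,0,0]],
    [[0.1,0,0],[0,0,0]],
    [[0,0,0],[0,0,0]],
  ],
)

```text
time_s: 9.8
eef_pos: [0.5323, 0.2751, 0.1289]
ee_rot: [0.011, 0.707, -0.012, 0.707]
ft_force: [-1.8, -4.1, 3.2]
width: 0.0415
```

Emit:
servo_tool(
  increments=[
    [[0.1,0,0],[0,0,0]],
    [[0.1,0,0],[0,0,0]],
    [[0,0,0],[0,0,0]],
  ],
)

```text
time_s: 10.05
eef_pos: [0.5322, 0.2751, 0.1265]
ee_rot: [0.011, 0.707, -0.012, 0.707]
ft_force: [-1.7, -3.4, 1.7]
width: 0.042
```

Emit:
servo_tool(
  increments=[
    [[0.1,0,0],[0,0,0]],
    [[0.1,0,0],[0,0,0]],
    [[0,0,0],[0,0,0]],
  ],
)

```text
time_s: 10.3
eef_pos: [0.5322, 0.2752, 0.124]
ee_rot: [0.011, 0.707, -0.012, 0.707]
ft_force: [-0.5, -4.8, -0.9]
width: 0.0415
```

Emit:
servo_tool(
  increments=[
    [[0.1,0,0],[0,0,0]],
    [[0.1,0,0],[0,0,0]],
    [[0,0,0],[0,0,0]],
  ],
)

```text
time_s: 10.55
eef_pos: [0.5321, 0.2752, 0.1219]
ee_rot: [0.011, 0.707, -0.012, 0.707]
ft_force: [-0.2, -4.5, -1.2]
width: 0.0419
```

Emit:
servo_tool(
  increments=[
    [[0.1,0,0],[0,0,0]],
    [[0.1,0,0],[0,0,0]],
    [[0,0,0],[0,0,0]],
  ],
)

```text
time_s: 10.8
eef_pos: [0.5321, 0.2751, 0.12]
ee_rot: [0.011, 0.707, -0.012, 0.707]
ft_force: [0.1, -4.9, -0.8]
width: 0.0415
```

Emit:
servo_tool(
  increments=[
    [[0.1,0,0],[0,0,0]],
    [[0.1,0,0],[0,0,0]],
    [[0,0,0],[0,0,0]],
  ],
)

```text
time_s: 11.05
eef_pos: [0.5321, 0.2751, 0.118]
ee_rot: [0.011, 0.707, -0.012, 0.707]
ft_force: [-0.7, -4.6, -1.5]
width: 0.0417
```

Run:
```python
from h import *
c=snap('wrist','wrist8.png'); s=snap('side','side8.png')
a=cv2.resize(c['color'][120:300,190:330],None,fx=3,fy=3,interpolation=cv2.INTER_CUBIC)
b=cv2.resize(s['color'][100:190,160:220],None,fx=6,fy=6,interpolation=cv2.INTER_CUBIC)
cv2.imwrite('pics/z8.png',np.clip(np.hstack([a,b])*2.,0,255).astype(np.uint8))
```

View pics/z8.png

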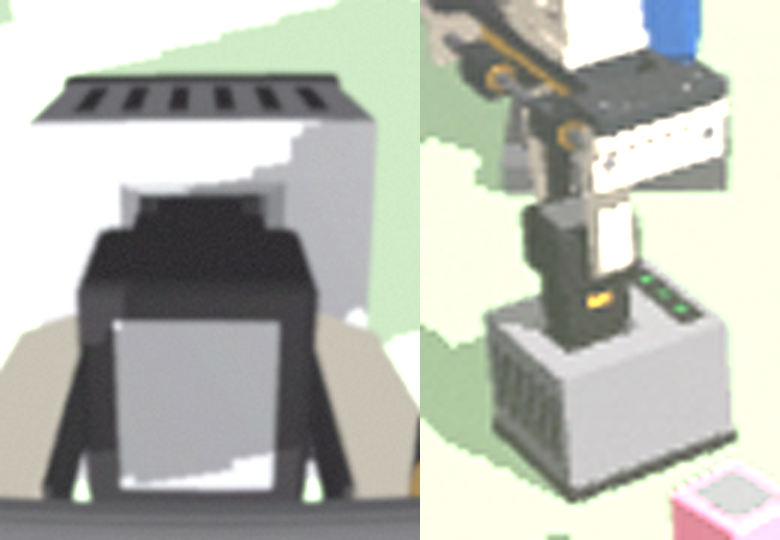

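Emit:
servo_tool(
  increments=[
    [[0.1,0,0],[0,0,0]],
    [[0.1,0,0],[0,0,0]],
    [[0.1,0,0],[0,0,0]],
    [[0,0,0],[0,0,0]],
  ],
)

```text
time_s: 11.48
eef_pos: [0.5322, 0.2752, 0.1153]
ee_rot: [0.011, 0.707, -0.012, 0.707]
ft_force: [-0.2, -5.3, -1.2]
width: 0.0419
```

Emit:
servo_tool(
  increments=[
    [[0.1,0,0],[0,0,0]],
    [[0.1,0,0],[0,0,0]],
    [[0,0,0],[0,0,0]],
  ],
)

```text
time_s: 11.73
eef_pos: [0.5322, 0.2752, 0.1133]
ee_rot: [0.011, 0.707, -0.012, 0.707]
ft_force: [-0.1, -4.8, -0.7]
width: 0.0418
```

Emit:
servo_tool(
  increments=[
    [[0.1,0,0],[0,0,0]],
    [[0.1,0,0],[0,0,0]],
    [[0,0,0],[0,0,0]],
  ],
)

```text
time_s: 11.98
eef_pos: [0.5321, 0.2752, 0.1112]
ee_rot: [0.011, 0.707, -0.012, 0.707]
ft_force: [-1.0, -5.2, -0.3]
width: 0.0417
```

Emit:
servo_tool(
  increments=[
    [[0.05,0,0],[0,0,0]],
    [[0.05,0,0],[0,0,0]],
    [[0,0,0],[0,0,0]],
  ],
)

```text
time_s: 12.23
eef_pos: [0.5322, 0.2752, 0.1108]
ee_rot: [0.011, 0.707, -0.012, 0.707]
ft_force: [-0.8, -6.9, 2.2]
width: 0.042
```

Emit:
servo_tool(
  increments=[
    [[0.05,0,0],[0,0,0]],
    [[0.05,0,0],[0,0,0]],
    [[0,0,0],[0,0,0]],
  ],
)

```text
time_s: 12.48
eef_pos: [0.5322, 0.2752, 0.1102]
ee_rot: [0.011, 0.707, -0.012, 0.707]
ft_force: [-1.4, -6.4, 3.0]
width: 0.042
```

Emit:
servo_tool(
  increments=[
    [[0.05,0,0],[0,0,0]],
    [[0.05,0,0],[0,0,0]],
    [[0,0,0],[0,0,0]],
  ],
)

```text
time_s: 12.73
eef_pos: [0.5322, 0.2752, 0.1091]
ee_rot: [0.011, 0.707, -0.012, 0.707]
ft_force: [-2.1, -6.0, 3.8]
width: 0.0417
```

Emit:
servo_tool(
  increments=[
    [[0.05,0,0],[0,0,0]],
    [[0.05,0,0],[0,0,0]],
    [[0,0,0],[0,0,0]],
  ],
)

```text
time_s: 12.98
eef_pos: [0.5322, 0.2752, 0.108]
ee_rot: [0.011, 0.707, -0.012, 0.707]
ft_force: [-0.9, -5.0, 2.3]
width: 0.0418
```

Emit:
servo_tool(
  increments=[
    [[0.05,0,0],[0,0,0]],
    [[0.05,0,0],[0,0,0]],
    [[0,0,0],[0,0,0]],
  ],
)

```text
time_s: 13.23
eef_pos: [0.5321, 0.2753, 0.1066]
ee_rot: [0.011, 0.707, -0.012, 0.707]
ft_force: [-0.4, -4.5, 1.9]
width: 0.0419
```

Emit:
servo_tool(
  increments=[
    [[0.05,0,0],[0,0,0]],
    [[0,0,0],[0,0,0]],
  ],
)

```text
time_s: 13.4
eef_pos: [0.5322, 0.2753, 0.106]
ee_rot: [0.011, 0.707, -0.012, 0.707]
ft_force: [-0.3, -4.9, -0.1]
width: 0.0418
```

Emit:
servo_tool(
  increments=[
    [[0.05,0,0],[0,0,0]],
    [[0,0,0],[0,0,0]],
  ],
)

```text
time_s: 13.57
eef_pos: [0.5322, 0.2755, 0.1054]
ee_rot: [0.011, 0.707, -0.012, 0.707]
ft_force: [-1.2, -4.3, 0.1]
width: 0.0419
```

Emit:
servo_tool(
  increments=[
    [[0.05,0,0],[0,0,0]],
    [[0,0,0],[0,0,0]],
  ],
)

```text
time_s: 13.73
eef_pos: [0.5321, 0.2758, 0.105]
ee_rot: [0.012, 0.707, -0.012, 0.707]
ft_force: [-0.6, -4.5, -0.4]
width: 0.0416
```

Emit:
servo_tool(
  increments=[
    [[0.05,0,0],[0,0,0]],
    [[0,0,0],[0,0,0]],
  ],
)

```text
time_s: 13.9
eef_pos: [0.5322, 0.2758, 0.1049]
ee_rot: [0.011, 0.707, -0.012, 0.707]
ft_force: [-0.9, -4.9, 2.7]
width: 0.0417
```

Emit:
servo_tool(
  increments=[
    [[0.05,0,0],[0,0,0]],
    [[0,0,0],[0,0,0]],
  ],
)

```text
time_s: 14.07
eef_pos: [0.5322, 0.2758, 0.1049]
ee_rot: [0.011, 0.707, -0.012, 0.707]
ft_force: [-2.3, -5.4, 3.7]
width: 0.0415
```

Emit:
servo_tool(
  increments=[
    [[0.05,0,0],[0,0,0]],
    [[0,0,0],[0,0,0]],
  ],
)

```text
time_s: 14.23
eef_pos: [0.5323, 0.2758, 0.1049]
ee_rot: [0.012, 0.707, -0.012, 0.707]
ft_force: [-2.1, -5.1, 7.5]
width: 0.0418
```

Emit:
servo_tool(
  increments=[
    [[-0.05,0,0],[0,0,0]],
    [[-0.05,0,0],[0,0,0]],
    [[0,0,0],[0,0,0]],
  ],
)

```text
time_s: 14.48
eef_pos: [0.5322, 0.2759, 0.1049]
ee_rot: [0.012, 0.707, -0.012, 0.707]
ft_force: [-1.8, -4.8, 2.1]
width: 0.042
```

Emit:
servo_tool(
  increments=[
    [[0,0,0],[0,0,0]],
    [[0,0,0],[0,0,0]],
    [[0,0,0],[0,0,0]],
    [[0,0,0],[0,0,0]],
    [[0,0,0],[0,0,0]],
    [[0,0,0],[0,0,0]],
  ],
  jaw=-0.4,
)

```text
time_s: 14.98
eef_pos: [0.5323, 0.2767, 0.1047]
ee_rot: [0.012, 0.707, -0.011, 0.707]
ft_force: [0.2, -0.9, 0.3]
width: 0.0651
```

Run:
```python
from h import *
state()
c=snap('wrist','wrist9.png'); s=snap('side','side9.png')
a=cv2.resize(c['color'][120:300,190:330],None,fx=3,fy=3,interpolation=cv2.INTER_CUBIC)
b=cv2.resize(s['color'][100:190,160:220],None,fx=6,fy=6,interpolation=cv2.INTER_CUBIC)
cv2.imwrite('pics/z9.png',np.clip(np.hstack([a,b])*2.,0,255).astype(np.uint8))
```

```text
t 14.98 pos [532.3 276.7 104.7] x [ 0.     0.001 -1.   ] y [0.032 0.999 0.001] w 65.1 F [ 0.2 -0.9  0.3] q [-0.5   0.66 -0.03  1.7   0.03  0.78  1.  ]
```

View pics/z9.png

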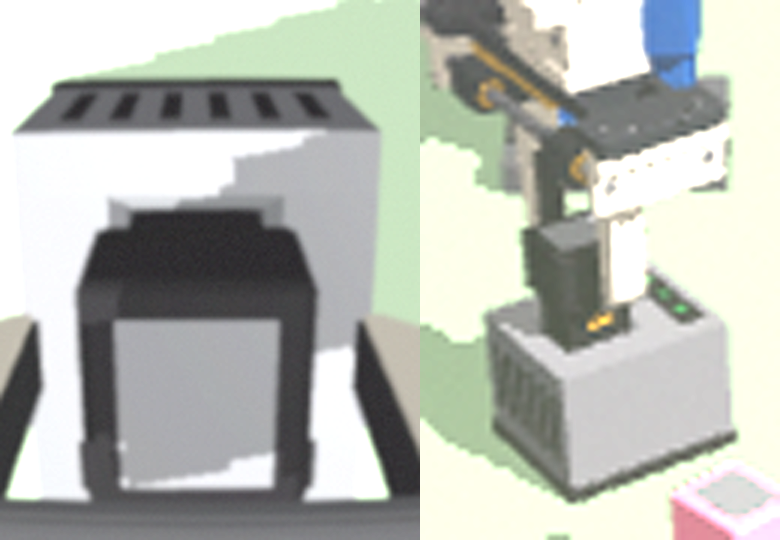

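Emit:
servo_tool(
  increments=[
    [[-1,0,0],[0,0,0]],
    [[-2,0,0],[0,0,0]],
    [[-2.5,0,0],[0,0,0]],
    [[-2.5,0,0],[0,0,0]],
    [[-2,0,0],[0,0,0]],
    [[-1,0,0],[0,0,0]],
    [[0,0,0],[0,0,0]],
    [[0,0,0],[0,0,0]],
  ],
)

```text
time_s: 15.75
eef_pos: [0.5321, 0.2759, 0.2147]
ee_rot: [0.012, 0.707, -0.012, 0.707]
ft_force: [0.1, -1.1, -0.5]
width: 0.0651
```

Run:
```python
from h import *
state()
c=snap('wrist','wrist10.png'); s=snap('side','side10.png')
im=c['color'].astype(int);L=im.sum(2)/3
m=((L>60)&(im[...,1]-im[...,2]<6)).astype(np.uint8)
b=cv2.resize(s['color'][100:190,160:220],None,fx=6,fy=6,interpolation=cv2.INTER_CUBIC)
a=cv2.resize(c['color'][120:280,190:320],None,fx=3.375,fy=3.375,interpolation=cv2.INTER_CUBIC)
cv2.imwrite('pics/z10.png',np.clip(np.hstack([a,b])*2.,0,255).astype(np.uint8))
yaw=np.radians(-1.7);ex=np.array([np.cos(yaw),np.sin(yaw),0]);ey=np.array([-ex[1],ex[0],0])
for z in (.126,.131,.136):
  print(z,[tuple(np.round((proj(s,np.array([.530,.276,z])+a*.024*ex+b*.021*ey)-[160,100])*6+[439,0]).astype(int)) for a,b in((-1,-1),(-1,1),(1,1),(1,-1))])
```

```text
t 15.75 pos [532.1 275.9 214.7] x [ 0. -0. -1.] y [ 0.033  0.999 -0.   ] w 65.1 F [ 0.1 -1.1 -0.5] q [-0.5   0.54 -0.03  1.58  0.02  1.02  1.01]
0.126 [(np.int64(573), np.int64(267)), (np.int64(534), np.int64(233)), (np.int64(615), np.int64(207)), (np.int64(656), np.int64(240))]
0.131 [(np.int64(573), np.int64(258)), (np.int64(533), np.int64(225)), (np.int64(614), np.int64(199)), (np.int64(655), np.int64(231))]
0.136 [(np.int64(572), np.int64(250)), (np.int64(532), np.int64(216)), (np.int64(613), np.int64(190)), (np.int64(654), np.int64(223))]
```

View pics/z10.png

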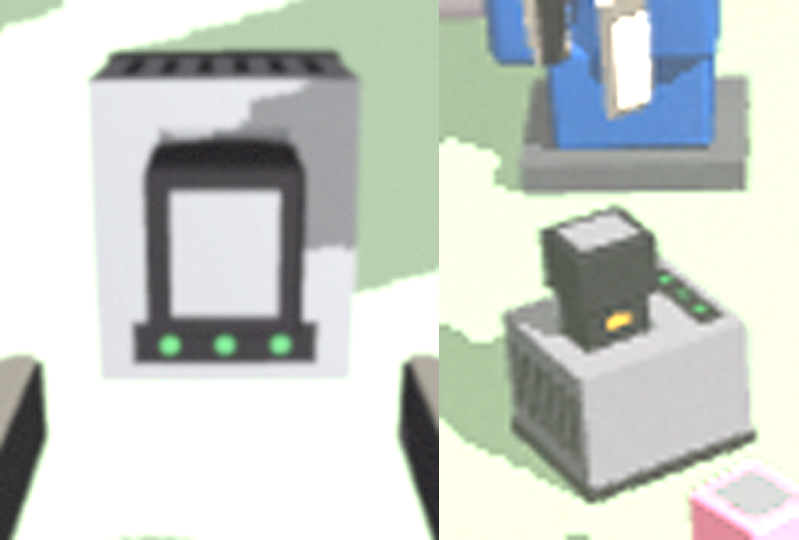

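Run:
```python
from h import *
s=load('side10')
for p in([.4895,.234,.076],[.4915,.318,.076],[.590,.231,.076]): print(np.round((proj(s,np.array(p))-[160,100])*6+[439,0]))
```

```text
[576. 379.]
[498. 309.]
[745. 319.]
```

Run:
```python
from h import *
print(arm.hand_in()); state()
```

```text
the job is handed in; nothing more can be done
None
the job is handed in; nothing more can be done
```

I gripped the black battery by its head, lifted it clear of the bench and lowered it stem first into the charger's well. Once it was home I let go, backed off and handed in at about 16 s.

- **Insertion:** the stem went in with almost no side force. The ball rode up the slope at roughly 6 N of push. Over the last millimetres the vertical reading fell from +3.8 N to about −0.4 N, which I took as the click. It then rose to +7.5 N (about 10 N of push) with no further movement, so I stopped there.
- **Position:** when it stopped, the foot was about 45 mm below the mouth by the arm's reading. I had no direct reading of the ball, so the click is judged from that force drop and from the battery not springing back up.
- **After release:** the camera pictures show the battery upright and centred, still down in the well, and the open fingers well clear above it.
- **Disagreement:** the side camera puts the head about 3 mm lower than the arm's reading does. That is slightly more than the camera's 2 mm accuracy, but it is on the deep side, so it does not suggest the battery popped up.
- **Bystanders:** no wrist-force reading suggested the arm touched anything else. I did not measure the bystanders' positions again at the end.

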